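# Clip the wet model wall onto the drying stand

## Robot

A 6-joint arm with a two-finger parallel gripper is mounted at the origin on the work surface. World frame = base frame: x ahead of the robot, y to its left, z up, the work surface at z = 0. Lengths are in m, angles in rad, forces in N, time in s.
With the tool pointing down it reaches from about 0.35 to 0.775 m from the base axis. Payload 5.5 kg.
Tool frame: the origin (TCP) lies midway between the tips of the shut fingers; the grasp point (between the pads) lies 19 mm behind it; z points along the fingers, y is the direction in which the jaws open and shut (so a half turn about z gives the same grasp; the last joint's range is limited). The gripper opens to 85 mm and grips with 20 to 120 N. Pads are 22 mm wide; open, the fingers measure 114 mm over their backs; the gripper's body (76 mm by 85 mm) begins 54 mm behind the grasp point. The pads swing forward as they close: fully open they stand 13 mm farther back than shut.
Start: joints at [-1.29, 0.313, 0.046, 1.304, 0, 1.431], TCP at [0.235, -0.525, 0.231] pointing down, gripper open.
Joint ranges: [-2.76, 2.76], [-0.86, 1.69], [-1.03, 1.26], [-2.2, 2.34], [-1.47, 1.5], [-3.14, 3.14]. Speed limits (rad/s): [2.57, 2.57, 3.14, 3.14, 3.14, 3.14].

## Interface

Orientations are given as a unit quaternion [w, x, y, z].
In Python, from workcell import env gives the robot as it stands.
- The arm moves only by the shell command python3 -m creep 'ROWS' [OPENING] [FORCE]. ROWS is JSON, a list of rows, each a list of 6 numbers: the shift along the tool's x, y, z in m, then the turn, a rotation vector about the tool's x, y, z in degrees. A call has exactly 8 rows; each row is the pose to reach, as a shift and turn from the pose commanded when the call began, along the tool's axes at that moment; what a row does not reach only later rows make up. A row lasts 1/10 s, in which the tool goes at most 50 mm and 8.59 degrees, less where a joint would pass 70% of its speed; a pose out of reach is approached as far as the arm can. A call with a gripper value outside its range is refused whole. OPENING is the finger opening in m, from 0 to 0.0854, set as the call begins (- or left out, the last holds). The fingers move at their own pace and stop on an object; FORCE is the grip in N (left out, the last holds). Time passes only in rows, so rows that repeat a pose let the fingers close, or fill a call up. It gives the time, the measured TCP pose, the force and the opening at its end, in the units of the state.
- env.get_state(): the state, without advancing time (a new reading comes with each control period).
- env.read_camera(name): name is "scene" or "top" or "wrist"; returns (picture, depth): 400x640x3 uint8, blue, green, red; 400x640 float32, m along the optical axis (not along the pixel's ray), 0 where there is no reading.
- env.camera_params(name): a dict with "fx", "fy", "cx", "cy" (pixels), "position" and "orientation" of the camera in the world. Camera axes: x right, y up, looking along -z (the intrinsics and any distortion apply to the point x, -y, -z); pixel columns grow to the right and rows downward; lengths in m; the calibration is good to about 2 mm. A picture is of the moment at which its call begins: read the wrist's pose just before it. camera_params takes no time and is no camera call; for the wrist camera it gives the pose at the moment of the call.
- env.hand_in(): hands the job in, once; it reports no verdict.
The state is a dict: "clock": time; "joint_pos": joint angles; "qvel": joint speeds; "tau": joint torques, N m; "tcp_pos": TCP position; "orientation": TCP orientation; "wrist_force": force on the tool from outside, world axes, zero at the start; "ft_torque": the same for the moment, N m; "finger_gap": finger opening in m.
Only numpy, scipy, OpenCV 4.12 (cv2) and the standard library are available. Lean on these libraries where they do the work, as an engineer would, in place of code of your own. Each camera call takes 0.05 s, during which the arm holds its last target. There are 200 camera calls.

## Task

Hang the freshly painted model wall up to dry: take it by the orange tab, lift it out of its tray, and push its snap hook gently against the straight bar of the drying stand's D-ring until the sprung gate gives way, lets the bar in and snaps shut behind it; only then let go. Leave the wall hanging freely and still from the ring with the gate shut, let nothing touch the wet wall itself, and leave the other things on the bench where they are.

Things in the scene. Friction and masses are not known exactly. Their poses are not given: they have to be found in the camera images.
- hanger: Painted model wall on its hanger, 0.2 to 0.32 kg. From below: bare wood foot 36 (x) x 90 (y) x 12 mm; wet wall from 12 to 78 above the underside; steel snap hook of 8 mm round bar, bent in the x-z plane; orange grip tab, its top at 198. Origin: centre of the foot's underside; z up, x towards the hook's gate and lip.
- seat (a point): Point in the hook, 140 mm above the foot's underside, where the centre of the ring's bar lies when the hook hangs on it; axes as the hanger's. In mm from here: crown underside z = 4; spine (back) centred at x = -15, inner face x = -11; bottom bend centred at z = -56; nose centred at x = 14, inner face x = 10, lower end z = -8. The gate closes the opening under the nose.
- lip (a point): Outer end of the hook's lip: a straight level 8 mm round bar that runs outward (+x) from the nose to 34 mm from the seat. This point is on its centre line, 30 mm out and 4 mm below the seat; its underside is 8 mm below the seat. Axes as the hanger's.
- tab (a point): Grip point of the orange tab, 180 mm above the foot's underside. The tab is 16 (x) x 24 (y) x 48 mm tall, from 30 below this point to 18 above it. Axes as the hanger's.
- gate (a joint): Angle of the brass gate, a 6 mm bar 42 long: 0 shut, up to 0.34 rad, free end swinging inward (-x). From the seat, mm: pivot x 15, z -48; free end, shut, x 8, z -7. Sprung shut: 2 to 5 N at the free end. A bar pressed in just under the lip opens it and must then rise past its free end into the crown; the gate shuts below it. Met over 6 mm lower it jams.
- panel: The wet painted wall on the hanger, 84 (y) x 5 (x) x 66 mm high: tan above, grey below, four windows. Origin: middle of its lower edge, 12 mm above the foot's underside; x through the wall.
- tray: Fixed shallow wood tray in which the hanger's foot stands at first: 52 (x) x 106 (y), 12 mm high, floor 4 thick. Origin: centre of its underside.
- stand: Fixed drying stand with a level rigid D-ring of 8 mm round steel bar. Origin: on the bench, straight below the middle of the D's straight bar, which runs along y; x points from it to the post; z up. The bar's height was set by hand: its centre is anywhere from 162 to 218 mm above the bench and is not measured: find it by sight or touch. Opening behind the bar: 44 (y) x 47 (x) mm.
- post (a point): Foot of the stand's steel post (14 mm thick), on the bench, 66 mm from the stand's origin along x. The grey base plate is 100 x 100 x 12 mm, centred 58 mm along x. The black clamp on the post is 26 mm thick; clamp and ring rise at most 6 mm above the bar's centre.
- jar: white-capped paint jar, 48 dia x 68 high mm; bystander. Origin: centre of its underside.
- jar_lid: silvery jar lid, 40 dia x 12 high mm; bystander. Origin: centre of its underside.
- brush: paint brush lying down, 150 long mm; bystander. Origin: at its middle.
- spare_wall: tan unpainted wall panel lying flat, 90 x 70 x 5 mm; bystander. Origin: centre of its underside.
- strip1: wood strip lying flat, 160 x 8 x 8 mm; bystander. Origin: centre of its underside.
- strip2: wood strip lying flat, 140 x 10 x 6 mm; bystander. Origin: centre of its underside.
- jar2: black-capped paint jar, 48 dia x 68 high mm; bystander. Origin: centre of its underside.
There are look-alikes about, which are no part of the job. Leave any purple or turquoise look-alike of the hanger alone.

How it is judged:
By the outcome, as a careful person would: the job done as asked, in the order asked, and still so for the second after the job is handed in, with the robot touching nothing.
It also fails if it takes over 61 s, if anything falls off the work surface, if the arm or the gripper's body presses on something with over 40 N, if the wrist force passes 120 N, or if a joint passes its speed limit or range.

## Working session

There is one attempt and no reset: what is moved stays moved. The work goes in short steps, Python scripts to look and compute and a shell command to move; the robot and the scene stay as the last step left them, time stands still between calls to the robot, and variables do not carry over. Pictures are saved under pics/ and viewed, about 8 in all and at most 12, crops included, and the job is handed in when it is done.

```bash
ls; mkdir -p pics; cat > h.py <<'E'
import numpy as np, cv2
from scipy.spatial.transform import Rotation as R
from workcell import env
def q2R(q): return R.from_quat([q[1],q[2],q[3],q[0]]).as_matrix()
def cam(name):
    p=env.camera_params(name); img,d=env.read_camera(name); return p,img,d
def pts(p,d):
    v,u=np.mgrid[0:d.shape[0],0:d.shape[1]]
    c=np.stack([(u-p['cx'])/p['fx']*d,-(v-p['cy'])/p['fy']*d,-d],-1)
    return c@q2R(p['orientation']).T+np.array(p['position'])
def save(name,tag):
    p,i,d=cam(name); cv2.imwrite(f'pics/{tag}.png',i); np.savez(f'{tag}.npz',img=i,d=d,**{k:np.array(v) for k,v in p.items() if not isinstance(v,(str,dict))}); return p,i,d
def load(tag):
    z=np.load(f'{tag}.npz'); return z,z['img'],z['d']
E
python3 - <<'E'
from h import *
for n in ('scene','top'):
    p,i,d=save(n,n+'0'); print(n,p,(d==0).mean())
print(env.get_state())
E
```

```text
pics
scene {'fx': 433.27802662312496, 'fy': 433.27802662312496, 'cx': 315.87706055101677, 'cy': 199.6041607336047, 'position': array([ 1.19269345, -0.78594403,  0.86088189]), 'orientation': array([0.84189788, 0.43082707, 0.15307303, 0.28664376])} 0.0040234375
top {'fx': 447.7323378559262, 'fy': 447.7323378559262, 'cx': 319.50966220675923, 'cy': 198.33267491206507, 'position': array([0.4386703 , 0.01390626, 1.21134728]), 'orientation': array([ 0.7158476 ,  0.04232488, -0.04241175, -0.69568101])} 0.003875
{'clock': 0.1, 'joint_pos': array([-1.28963071e+00,  3.13925850e-01,  4.51274595e-02,  1.30363245e+00,
        5.50236467e-06,  1.43119143e+00]), 'qvel': array([-9.78339974e-05, -6.75458986e-04,  6.29979952e-04, -7.97308770e-04,
        1.12806180e-03,  1.62906116e-03]), 'tau': array([ 3.30926072e-03, -4.81728423e+01,  2.99242866e+01,  1.28459092e-02,
       -6.31689431e-05, -1.13777139e-05]), 'tcp_pos': array([ 0.23473028, -0.52441135,  0.23051201]), 'orientation': array([-8.15403930e-04,  9.77950205e-01,  2.08836607e-01, -5.50530696e-05]), 'wrist_force': array([-0.57594858, -0.65801055,  0.11246068]), 'ft_torque': array([-0.02486203, -0.00015225,  0.01498337]), 'finger_gap': 0.08548953416288016}
```

View pics/scene0.png

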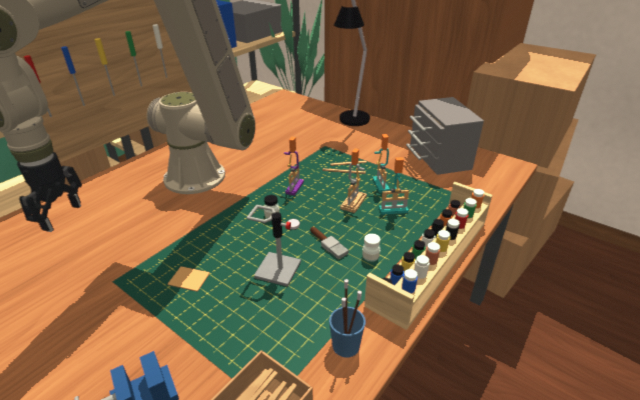

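View pics/top0.png

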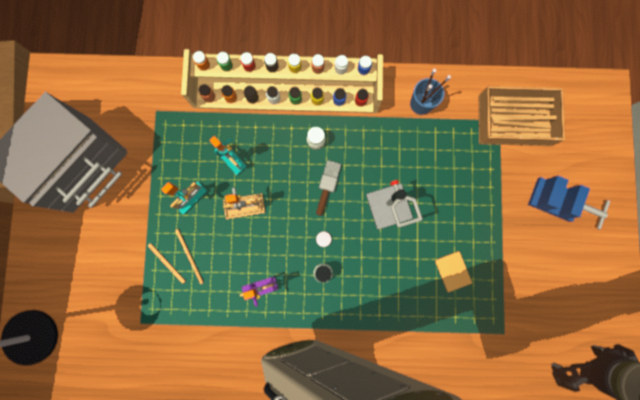

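The top view shows four hanger-like things with orange tabs: purple (260,290), turquoise (187,196), turquoise (230,156), and one with a bare wood foot and tray at (243,205). The last fits the description, since the others are purple or turquoise look-alikes. The stand is at (395,205). I'll confirm with an enlarged crop.

```bash
python3 - <<'E'
from h import *
z,i,d=load('scene0'); t,ti,td=load('top0')
a=cv2.resize(i[130:290,230:420],None,fx=2.1,fy=2.1,interpolation=3)
b=cv2.resize(ti[120:320,155:355],(400,400),interpolation=3)[:336]
cv2.imwrite('pics/crop1.png',np.hstack([a,b[:a.shape[0]]]))
for nm,(z,i,d) in dict(top=(t,ti,td),scene=(z,i,d)).items():
    P=pts(z,d); hsv=cv2.cvtColor(i,cv2.COLOR_BGR2HSV)
    m=cv2.inRange(hsv,(5,170,120),(16,255,255))
    m[(P[...,2]<0.14)|(P[...,2]>0.3)|(P[...,0]<.3)]=0
    n,l,s,c=cv2.connectedComponentsWithStats(m)
    for k in range(1,n):
        if s[k,4]>8: q=P[l==k]; print(nm,c[k].round(),s[k,4],np.median(q,0).round(3),q[:,2].max().round(3))
    # tall gray things around stand
    m=(P[...,2]>0.14)&(P[...,2]<0.26)&(P[...,1]<-0.05)&(P[...,1]>-.35)&(P[...,0]>.3)&(P[...,0]<.6)
    q=P[m]; print(len(q), q.min(0).round(3),q.max(0).round(3), np.percentile(q[:,2],[5,25,50,75,95]).round(3))
E
```

```text
top [443.  82.] 9 [ 0.862 -0.281  0.152] 0.16
top [217. 143.] 52 [0.682 0.256 0.197] 0.201
top [170. 189.] 80 [0.573 0.361 0.191] 0.201
top [232. 199.] 49 [0.551 0.213 0.2  ] 0.204
top [250. 294.] 33 [0.344 0.162 0.199] 0.203
443 [ 0.503 -0.217  0.141] [ 0.6   -0.148  0.2  ] [0.172 0.192 0.194 0.195 0.197]
scene [384. 141.] 88 [0.58  0.358 0.182] 0.201
scene [292. 144.] 91 [0.346 0.16  0.181] 0.201
scene [355. 156.] 88 [0.56  0.21  0.189] 0.206
scene [398. 164.] 131 [0.689 0.256 0.181] 0.202
416 [ 0.503 -0.22   0.14 ] [ 0.6   -0.149  0.199] [0.148 0.173 0.191 0.194 0.196]
```

View pics/crop1.png

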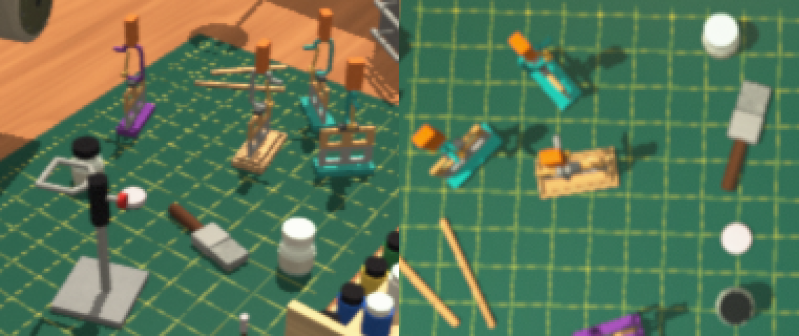

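The crop confirms it: the wood-foot hanger at (575,175), in its tray, has an orange tab, and its lip points up in the image, which is world +x. The stand's ring lies on the robot side of its post.

```bash
python3 - <<'E'
from h import *
import cv2
z,i,d=load('top0'); P=pts(z,d); 
# tray/foot : points z 0.006..0.03 near
m=(P[...,2]>0.006)&(P[...,2]<0.02)&(abs(P[...,0]-.55)<.07)&(abs(P[...,1]-.19)<.085)
hsv=cv2.cvtColor(i,cv2.COLOR_BGR2HSV); w=cv2.inRange(hsv,(8,50,110),(28,255,255))>0
for nm,mm in (('z',m),('col',w&(abs(P[...,0]-.55)<.06)&(abs(P[...,1]-.19)<.08)&(P[...,2]<.03))):
    v,u=np.nonzero(mm)
    dd=(z['position'][2]-0.012); c=np.stack([(u-z['cx'])/z['fx'],-(v-z['cy'])/z['fy'],-np.ones(len(u))],-1)@q2R(z['orientation']).T
    q=z['position']+c*(dd/-c[:,2])[:,None]
    print(nm,len(q),cv2.minAreaRect((q[:,:2]*1000).astype(np.float32)))
m=(P[...,2]>0.18)&(P[...,2]<0.21)&(P[...,1]<-0.1)&(P[...,1]>-.3)&(P[...,0]>.4)&(P[...,0]<.65)
q=P[m]; print(cv2.minAreaRect((q[:,:2]*1000).astype(np.float32)))
img=np.zeros((130,90),np.uint8)
g=np.zeros((60,40),int)
for a in q: g[int((a[0]-.48)/.003),int((.23*1+a[1])/.003)]+=1
for r in g[::-1]:
    if r.sum(): print(''.join('#' if x else '.' for x in r[::-1]))
# base plate
m=(P[...,2]>0.006)&(P[...,2]<0.02)&(abs(P[...,0]-.56)<.09)&(abs(P[...,1]+.16)<.09)
print(cv2.minAreaRect((P[m][:,:2]*1000).astype(np.float32)))
for k,zz in(('clamp',(.2,.3)),): pass
s,si,sd=load('scene0'); 
E
```

```text
z 471 ((549.7020263671875, 190.26785278320312), (135.07876586914062, 169.40740966796875), 1.6350090503692627)
col 545 ((558.5317993164062, 217.08944702148438), (67.71014404296875, 104.84855651855469), 2.48016095161438)
((559.1959228515625, -174.87478637695312), (104.9760513305664, 60.67969512939453), 18.869794845581055)
.................#......................
...............###......................
..............##.#......................
....................#...................
.................######.................
................######..................
................########................
...............#########................
...............#########................
...............###########.#............
................##############..........
.................##############.........
................#####.#....#####........
...............#####.........###........
..............####...........###........
.............####.............###.......
.............###..............###.......
............####...............###......
............####...............###......
.............##.................###.....
.............###................###.....
..............##................###.....
..............###...............###.....
..............###................##.....
..............####...............###....
...............###..............####....
................###..........#######....
................###........#########....
................###......#########......
................#############...........
................###########.............
.................#######................
.................#####..................
((557.9765014648438, -160.08352661132812), (177.95989990234375, 174.68093872070312), 1.098384141921997)
```

```bash
cat >> h.py <<'E'
def to(x,y,z,yaw_ty):
    """tool-axes shift (mm) and tool-z turn (deg) from measured pose to world target, tool y at yaw_ty deg, tool kept vertical"""
    s=env.get_state(); M=q2R(s['orientation']); dl=np.array([x,y,z])-s['tcp_pos']
    yw=np.radians(yaw_ty); ty=np.array([np.cos(yw),np.sin(yw),0]); tz=np.array([0,0,-1.]); T=np.stack([np.cross(ty,tz),ty,tz],1)
    rv=np.degrees(R.from_matrix(M.T@T).as_rotvec())
    print('clock',round(s['clock'],2),'tcp',s['tcp_pos'].round(4),'yaw_ty',np.degrees(np.arctan2(M[1,1],M[0,1])).round(2),'F',s['wrist_force'].round(2),'gap',round(s['finger_gap'],4)); print('shift mm',(M.T@dl*1000).round(1),'turn',rv.round(1))
E
python3 -c "
from h import *
to(.553,.213,.31,2.5)"
```

```text
clock 0.1 tcp [ 0.2347 -0.5244  0.2305] yaw_ty -65.89 F [-0.58 -0.66  0.11] gap 0.0855
shift mm [ 591.7 -543.2  -78.5] turn [ -0.1  -0.1 -68.4]
```

```bash
python3 -m creep '[[0.02,-0.02,-0.04,0,0,-4],[0.055,-0.05,-0.07,0,0,-9],[0.09,-0.083,-0.08,0,0,-14],[0.125,-0.115,-0.08,0,0,-19],[0.16,-0.147,-0.08,0,0,-24],[0.195,-0.18,-0.08,0,0,-29],[0.23,-0.212,-0.08,0,0,-34],[0.265,-0.244,-0.08,0,0,-39]]' 0.085 && python3 -c "
from h import *
to(.553,.213,.31,2.5)"
```

```text
clock: 0.9
tcp_pos: [0.3773, -0.192, 0.3111]
orientation: [-0.0, 0.851, 0.525, 0.0]
wrist_force: [0.2, -0.4, -1.2]
finger_gap: 0.0851
clock 0.9 tcp [ 0.3773 -0.192   0.3111] yaw_ty -26.71 F [ 0.16 -0.35 -1.19] gap 0.0851
shift mm [440.8 -25.    1.2] turn [  0.   -0.  -29.2]
```

```bash
python3 -m creep '[[0.047,-0.003,0,0,0,-4],[0.094,-0.006,0,0,0,-8],[0.141,-0.009,0,0,0,-12],[0.188,-0.011,0,0,0,-16],[0.235,-0.013,0,0,0,-20],[0.282,-0.016,0,0,0,-24],[0.329,-0.018,0,0,0,-28],[0.374,-0.021,0,0,0,-29]]' && python3 -c "
from h import *
to(.553,.213,.31,2.5)"
```

```text
clock: 1.7
tcp_pos: [0.5278, 0.1513, 0.3108]
orientation: [-0.0, 0.693, 0.721, -0.0]
wrist_force: [0.3, -0.6, -0.3]
finger_gap: 0.085
clock 1.7 tcp [0.5278 0.1513 0.3108] yaw_ty 2.25 F [ 0.31 -0.63 -0.28] gap 0.085
shift mm [60.7 27.6  0.8] turn [-0.   0.  -0.3]
```

```bash
python3 - <<'E'
from h import *
p,i,d=save('wrist','w1'); P=pts(p,d); print(p['position'],q2R(p['orientation']).round(2).tolist())
hsv=cv2.cvtColor(i,cv2.COLOR_BGR2HSV)
m=cv2.inRange(hsv,(5,170,100),(16,255,255)); m[(d==0)|(P[...,2]<.14)|(P[...,2]>.25)]=0
n,l,s,c=cv2.connectedComponentsWithStats(m)
for k in range(1,n):
    if s[k,4]>60:
        q=P[l==k]; t=q[q[:,2]>np.percentile(q[:,2],80)-.004]
        print(c[k].round(),s[k],'top',np.median(q[:,2]).round(4),q[:,2].max().round(4),cv2.minAreaRect((t[:,:2]*1000).astype(np.float32)))
E
```

```text
[0.52473731 0.23285958 0.45314596] [[1.0, -0.04, -0.01], [0.04, 0.95, 0.32], [-0.0, -0.32, 0.95]]
[514.  65.] [491  44  55  38 981] top 0.1789 0.1979 ((681.244384765625, 260.799072265625), (26.28672218322754, 13.024921417236328), 78.40058898925781)
[348. 112.] [345  99  10  29 114] top 0.1891 0.2021 ((548.5555419921875, 217.634765625), (20.459766387939453, 4.760466575622559), 85.33753204345703)
[118. 160.] [ 98 144  41  35 883] top 0.1778 0.1979 ((349.3277282714844, 168.54071044921875), (3.8790578842163086, 23.921396255493164), 18.789100646972656)
```

View pics/w1.png

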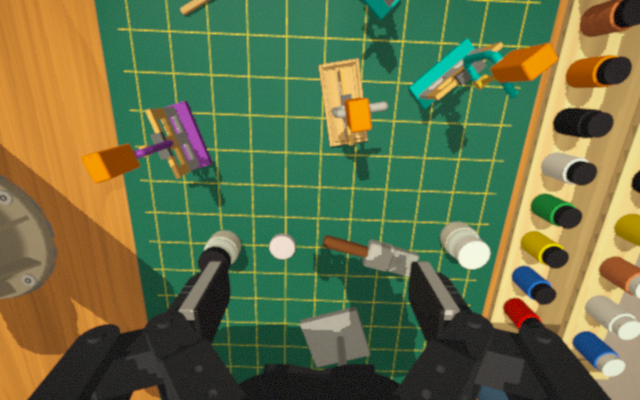

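The wrist view shows the target tab at (359,115), the tray around (343,103), and the lip pointing right to (387,106), which is world +x. I'll refine the tab and tray poses.

```bash
python3 - <<'E'
from h import *
z,i,d=load('w1'); P=pts(z,d); hsv=cv2.cvtColor(i,cv2.COLOR_BGR2HSV)
box=np.zeros(d.shape,bool); box[50:155,310:400]=1
o=np.array(z['position']); 
def cast(u,v,h):
    c=np.stack([(u-z['cx'])/z['fx'],-(v-z['cy'])/z['fy'],-np.ones(len(u))],-1)@q2R(z['orientation']).T
    return o+c*((h-o[2])/c[:,2])[:,None]
print(hsv[105:128:6,352:370:5].tolist())
m=box&(P[...,2]>.195)&(P[...,2]<.21); v,u=np.nonzero(m); q=cast(u,v,.202)
print('tab top',len(u),u.min(),u.max(),v.min(),v.max(),P[m][:,2].mean(),cv2.minAreaRect((q[:,:2]*1000).astype(np.float32)))
m=box&(P[...,2]>.14)&(P[...,2]<.15); q=P[m]; print('lip',len(q),q.min(0),q.max(0),cv2.fitLine(q[:,:2].astype(np.float32),cv2.DIST_HUBER,0,.01,.01).ravel())
m=box&(cv2.inRange(hsv,(8,40,90),(28,255,255))>0)&(P[...,2]<.025); v,u=np.nonzero(m); q=cast(u,v,.012)
print('tray',cv2.minAreaRect((q[:,:2]*1000).astype(np.float32)))
to(.553,.213,.31,2.5)
E
```

```text
[[[19, 255, 244], [19, 255, 247], [19, 255, 247], [18, 255, 243]], [[19, 255, 247], [19, 255, 247], [20, 255, 247], [19, 255, 245]], [[19, 255, 247], [19, 255, 248], [19, 255, 247], [19, 255, 247]], [[18, 255, 245], [19, 255, 248], [19, 255, 247], [19, 255, 247]]]
tab top 667 347 370 98 132 0.2013931210505235 ((555.8681030273438, 216.65403747558594), (16.232894897460938, 23.95911979675293), 10.963282585144043)
lip 181 [0.53777935 0.21028477 0.14003846] [0.58959396 0.22574021 0.149939  ] [0.9851957  0.17143339 0.57133937 0.21994008]
tray ((563.0061645507812, 211.32322692871094), (61.48533630371094, 122.9889907836914), 10.689295768737793)
clock 1.75 tcp [0.5298 0.1565 0.3097] yaw_ty 2.47 F [2.97 2.85 0.03] gap 0.0849
shift mm [55.4 25.6 -0.1] turn [ 0.  -0.2 -0. ]
```

```bash
python3 -c "
from h import *
to(.5559,.2167,.167,10.6)"
```

```text
clock 1.75 tcp [0.5298 0.1565 0.3097] yaw_ty 2.47 F [2.97 2.85 0.03] gap 0.0849
shift mm [ 58.5  28.6 143. ] turn [ 0.  -0.2 -8.1]
```

```bash
python3 -m creep '[[0.03,0.015,0,0,0,-4],[0.058,0.028,0.01,0,0,-8],[0.058,0.028,0.03,0,0,-8],[0.058,0.028,0.05,0,0,-8],[0.058,0.028,0.06,0,0,-8],[0.058,0.028,0.06,0,0,-8],[0.058,0.028,0.06,0,0,-8],[0.058,0.028,0.06,0,0,-8]]' 0.085 && python3 -c "
from h import *
to(.5559,.2167,.167,10.6)"
```

```text
clock: 2.55
tcp_pos: [0.5539, 0.208, 0.2525]
orientation: [0.001, 0.642, 0.766, 0.001]
wrist_force: [-0.4, 0.0, 0.5]
finger_gap: 0.0852
clock 2.55 tcp [0.5539 0.208  0.2525] yaw_ty 10.08 F [-0.39  0.    0.47] gap 0.0852
shift mm [ 8.3  3.3 85.6] turn [ 0.1  0.  -0.5]
```

```bash
python3 -m creep '[[0.004,0.002,0,0,0,-0.5],[0.008,0.0035,0.01,0,0,-0.5],[0.0085,0.0035,0.03,0,0,-0.5],[0.0085,0.0035,0.05,0,0,-0.5],[0.0085,0.0035,0.07,0,0,-0.5],[0.0085,0.0035,0.085,0,0,-0.5],[0.0085,0.0035,0.0855,0,0,-0.5],[0.0085,0.0035,0.0855,0,0,-0.5]]' && python3 - <<'E'
from h import *
to(.5559,.2167,.167,10.6)
p,i,d=save('wrist','w2'); P=pts(p,d)
m=(P[...,2]>.193)&(P[...,2]<.207)&(abs(P[...,0]-.556)<.025)&(abs(P[...,1]-.2167)<.025)
print(m.sum(), cv2.minAreaRect((P[m][:,:2]*1000).astype(np.float32)))
E
```

```text
clock: 3.35
tcp_pos: [0.5551, 0.2173, 0.1655]
orientation: [-0.0, 0.639, 0.77, -0.0]
wrist_force: [0.4, 1.0, 0.9]
finger_gap: 0.085
clock 3.35 tcp [0.5551 0.2173 0.1655] yaw_ty 10.62 F [0.36 1.05 0.89] gap 0.085
shift mm [-0.7  0.7 -1.5] turn [-0.  0.  0.]
2288 ((556.4072265625, 217.03759765625), (16.02544593811035, 24.46760368347168), 11.055769920349121)
```

View pics/w2.png

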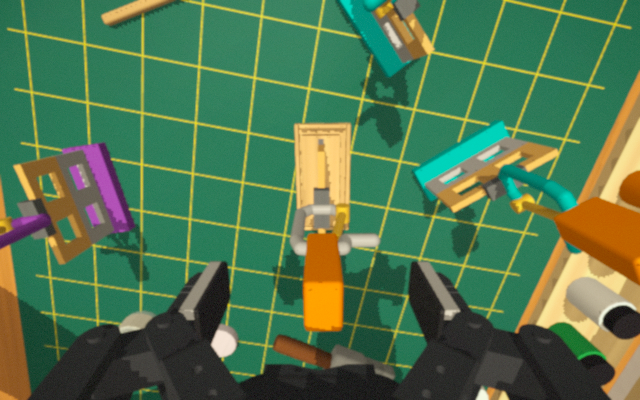

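The tab (325,280) stands centred between the pads, with the brass gate and lip on the right at (340,225) and (365,241). Closing.

```bash
python3 -m creep '[[0,0.001,0,0,0,0],[0,0.001,0,0,0,0],[0,0.001,0,0,0,0],[0,0.001,0,0,0,0],[0,0.001,0,0,0,0],[0,0.001,0,0,0,0],[0,0.001,0,0,0,0],[0,0.001,0,0,0,0]]' 0.0 60
python3 -m creep '[[0,0,0,0,0,0],[0,0,0,0,0,0],[0,0,-0.01,0,0,0],[0,0,-0.03,0,0,0],[0,0,-0.05,0,0,0],[0,0,-0.07,0,0,0],[0,0,-0.08,0,0,0],[0,0,-0.08,0,0,0]]'; python3 - <<'E'
from h import *
t,i,d=load('top0'); P=pts(t,d)
# straight bar from the top view: ring pixels, farthest edge from post
m=(P[...,2]>0.185)&(P[...,2]<0.205)&(P[...,1]<-0.13)&(P[...,1]>-.24)&(P[...,0]>.49)&(P[...,0]<.60)
q=P[m]
for yaw in (14,16,18,20,22):
    e=np.array([np.cos(np.radians(yaw)),np.sin(np.radians(yaw))]); s=q[:,:2]@e; print(yaw,np.percentile(s,[0,1,3,5,10,15,20]).round(4),((s<s.min()+.008)).sum())
E
```

```text
clock: 4.2
tcp_pos: [0.5566, 0.2173, 0.1661]
orientation: [0.0, 0.639, 0.769, 0.0]
wrist_force: [0.9, 0.3, 2.5]
finger_gap: 0.0157
clock: 5.0
tcp_pos: [0.5569, 0.2175, 0.2471]
orientation: [0.001, 0.639, 0.769, 0.001]
wrist_force: [-0.2, -0.4, -2.1]
finger_gap: 0.0154
14 [0.4464 0.4476 0.4488 0.4496 0.4513 0.4531 0.455 ] 73
16 [0.436  0.437  0.438  0.4386 0.4403 0.4421 0.4439] 81
18 [0.425  0.4257 0.4264 0.4271 0.4288 0.4305 0.4323] 89
20 [0.4128 0.4135 0.4142 0.415  0.4168 0.4185 0.42  ] 90
22 [0.3992 0.4005 0.4016 0.4023 0.4042 0.4058 0.4075] 77
```

```bash
python3 - <<'E'
from h import *
t,i,d=load('top0'); P=pts(t,d)
m=(P[...,2]>0.18)&(P[...,2]<0.205)&(P[...,1]<-0.13)&(P[...,1]>-.24)&(P[...,0]>.49)&(P[...,0]<.60)
q=P[m]; w=np.radians(19); e=np.array([np.cos(w),np.sin(w)]); n=np.array([-e[1],e[0]])
s=q[:,:2]@e; k=q[:,:2]@n; a=(s>.43)&(s<.47); print('n extent',k[a].min(),k[a].max(), 'bar z',np.percentile(q[s<.427][:,2],[10,50,90]))
c=(k[a].min()+k[a].max())/2; B=.423*e+c*n; print('bar centre',B, 'post', B+.066*e)
pre=B-.10*e; print(pre); to(pre[0],pre[1],.275,19)
E
```

```text
n extent -0.3777098199709745 -0.3170010771734928 bar z [0.19072381 0.19355177 0.19547752]
bar centre [ 0.51304223 -0.1907157 ] post [ 0.57544646 -0.1692282 ]
[ 0.41849037 -0.22327252]
clock 5.0 tcp [0.5569 0.2175 0.2471] yaw_ty 10.61 F [-0.19 -0.38 -2.11] gap 0.0154
shift mm [-407.7 -217.1  -28.4] turn [ 0.1  0.  -8.4]
```

```bash
python3 -m creep '[[-0.01,-0.006,-0.015,0,0,0],[-0.035,-0.019,-0.028,0,0,-1],[-0.065,-0.035,-0.028,0,0,-2],[-0.095,-0.051,-0.028,0,0,-3],[-0.125,-0.067,-0.028,0,0,-4],[-0.155,-0.083,-0.028,0,0,-5],[-0.185,-0.099,-0.028,0,0,-6],[-0.215,-0.115,-0.028,0,0,-7]]' && python3 -m creep '[[-0.03,-0.01,0,0,0,0],[-0.06,-0.02,0,0,0,-0.5],[-0.09,-0.03,0,0,0,-1],[-0.12,-0.045,0,0,0,-1.4],[-0.145,-0.055,0,0,0,-1.4],[-0.155,-0.062,0,0,0,-1.4],[-0.155,-0.062,0,0,0,-1.4],[-0.155,-0.062,0,0,0,-1.4]]';python3 -c "
from h import *
to(.4185,-.2233,.275,19)"
```

```text
clock: 5.8
tcp_pos: [0.4812, -0.0168, 0.2736]
orientation: [-0.001, 0.59, 0.807, -0.0]
wrist_force: [1.1, -0.1, -1.7]
finger_gap: 0.0151
clock: 6.6
tcp_pos: [0.47, -0.1811, 0.2737]
orientation: [-0.001, 0.581, 0.814, 0.0]
wrist_force: [-0.2, 1.0, -2.7]
finger_gap: 0.0152
clock 6.6 tcp [ 0.47   -0.1811  0.2737] yaw_ty 18.99 F [-0.22  1.04 -2.75] gap 0.0152
shift mm [-23.2 -62.5  -1.3] turn [-0.  -0.1 -0. ]
```

```bash
python3 -m creep '[[-0.008,-0.01,0,0,0,0],[-0.018,-0.02,0,0,0,0],[-0.023,-0.025,0,0,0,0],[-0.023,-0.025,0,0,0,0],[-0.023,-0.025,0,0,0,0],[-0.023,-0.025,0,0,0,0],[-0.023,-0.025,0,0,0,0],[-0.023,-0.025,0,0,0,0]]'; python3 - <<'E'
from h import *
to(.513,-.1907,.25,19)
p,i,d=save('wrist','w3'); P=pts(p,d); p2,j,d2=save('scene','s3')
c=cv2.resize(j[150:300,180:340],None,fx=2.6,fy=2.6,interpolation=3)
cv2.imwrite('pics/w3b.png',np.hstack([cv2.resize(i,(624,390))[:, 230:600],c]))
hsv=cv2.cvtColor(i,cv2.COLOR_BGR2HSV); m=(P[...,2]>.175)&(P[...,2]<.21)&(P[...,0]>.48)&(P[...,0]<.62)&(abs(P[...,1]+.18)<.07)
q=P[m]; print(m.sum())
if m.sum():
  v,u=np.nonzero(m); print(u.min(),u.max(),v.min(),v.max())
  for yaw in (15,17,19,21,23):
    w=np.radians(yaw); e=np.array([np.cos(w),np.sin(w)]); n=np.array([-e[1],e[0]]); s=q[:,:2]@e; k=q[:,:2]@n
    b=s<np.percentile(s,1)+.008; print(yaw,np.percentile(s,[.5,2,5,10,20,30]).round(4),b.sum(),'z',np.percentile(q[b][:,2],[10,50,90,98]).round(4),'n',k.min().round(4),k.max().round(4))
E
```

```text
clock: 7.4
tcp_pos: [0.4546, -0.2113, 0.2738]
orientation: [-0.0, 0.58, 0.814, 0.0]
wrist_force: [0.5, 0.7, -2.4]
finger_gap: 0.0154
clock 7.4 tcp [ 0.4546 -0.2113  0.2738] yaw_ty 19.04 F [ 0.48  0.66 -2.42] gap 0.0154
shift mm [ 0.5 61.9 23.8] turn [ 0. -0.  0.]
3936
393 526 170 243
15 [0.4416 0.4425 0.4437 0.4456 0.4502 0.4641] 782 z [0.1905 0.1926 0.1937 0.1942] n -0.3491 -0.2869
17 [0.4309 0.4314 0.4324 0.4341 0.4387 0.4529] 810 z [0.1905 0.1926 0.1937 0.1941] n -0.3645 -0.3037
19 [0.4192 0.4196 0.4204 0.4223 0.4267 0.4409] 809 z [0.1905 0.1926 0.1937 0.1942] n -0.3794 -0.3202
21 [0.4062 0.4071 0.4081 0.4099 0.4144 0.4286] 794 z [0.1905 0.1926 0.1937 0.1942] n -0.3954 -0.3348
23 [0.3927 0.3938 0.3952 0.397  0.4017 0.4158] 752 z [0.1905 0.1926 0.1937 0.1942] n -0.4111 -0.349
```

View pics/w3b.png

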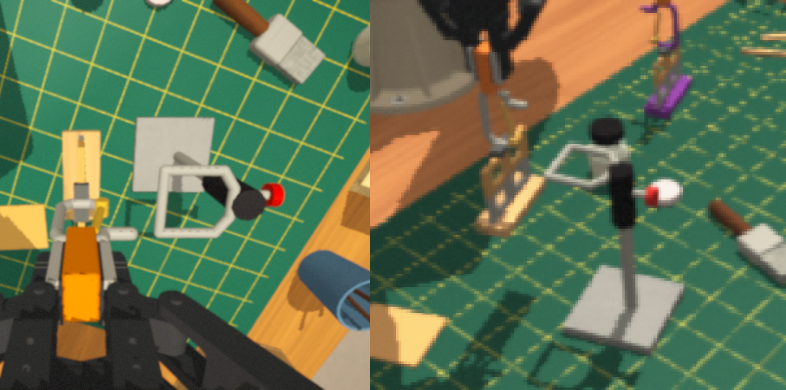

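The left view shows the lip at (120,235) beside the D-ring, whose straight bar is at column ~160, rows 170–235. The right view shows the held wall clear of the ring. Next I compare lip and bar heights in the same wrist picture.

```bash
python3 - <<'E'
from h import *
z,i,d=load('w3'); P=pts(z,d); T=np.array([.4546,-.2113]); w=np.radians(19); e=np.array([np.cos(w),np.sin(w)]); n=np.array([-e[1],e[0]])
r=P[...,:2]-T; s=r@e; k=r@n
m=(s>.02)&(s<.036)&(abs(k)<.012)&(P[...,2]>.235)&(P[...,2]<.265)
print('lip',m.sum(),np.percentile(P[m][:,2],[10,50,90,98]),s[m].max(),np.median(k[m]))
m=(P[...,2]>.185)&(P[...,2]<.2)&(s>.05)&(s<.085)&(k>-.02)&(k<.02)
for a in np.arange(-.018,.018,.006):
    b=m&(k>=a)&(k<a+.006)&(s<.075); print(a.round(3),b.sum(),s[b].min().round(4),s[b].max().round(4),np.percentile(P[b][:,2],[50,95]).round(4))
m=(P[...,2]>.185)&(P[...,2]<.2)&(s>.07)&(s<.09); print('sides k',k[m].min(),k[m].max())
E
```

```text
lip 285 [0.24808044 0.25053396 0.25171898 0.25223018] 0.032904636245992464 0.0008179411303692834
-0.018 76 0.0578 0.0659 [0.1926 0.1938]
-0.012 80 0.0579 0.0657 [0.1928 0.194 ]
-0.006 76 0.0581 0.0659 [0.1925 0.194 ]
0.0 82 0.0582 0.066 [0.1928 0.1941]
0.006 85 0.0581 0.0657 [0.1925 0.1939]
0.012 88 0.0581 0.0658 [0.1924 0.194 ]
sides k -0.03143801473508456 0.027635076569827447
```

```bash
python3 -m creep '[[-0.001,0,0.01,0,0,0],[-0.002,0,0.025,0,0,0],[-0.002,0,0.038,0,0,0],[-0.002,0,0.045,0,0,0],[-0.002,0.008,0.045,0,0,0],[-0.002,0.02,0.045,0,0,0],[-0.002,0.03,0.045,0,0,0],[-0.002,0.036,0.045,0,0,0]]'; python3 -m creep '[[0,0,0,0,0,0],[0,0,0,0,0,0],[0,0,0,0,0,0],[0,0,0,0,0,0],[0,0,0,0,0,0],[0,0,0,0,0,0],[0,0,0,0,0,0],[0,0,0,0,0,0]]';  python3 - <<'E'
from h import *
B=np.array([.4546,-.2113]); w=np.radians(19); e=np.array([np.cos(w),np.sin(w)]); n=np.array([-e[1],e[0]]); B=B+.0619*e-.002*n; print(B)
to(B[0],B[1],.2258,19)
p,i,d=save('wrist','w4'); P=pts(p,d); T=env.get_state()['tcp_pos'][:2]
r=P[...,:2]-T; s=r@e; k=r@n
m=(s>.02)&(s<.036)&(abs(k)<.008)&(P[...,2]>.195)&(P[...,2]<.22); print('lip',m.sum(),np.percentile(P[m][:,2],[10,50,90,98]) if m.sum() else 0)
m=(P[...,2]>.185)&(P[...,2]<.197)&(s>.01)&(s<.04)&(abs(k)<.02)&(abs(k)>.008); print('bar',m.sum(),s[m].min(),np.percentile(s[m],[5,50,95]),np.percentile(P[m][:,2],[50,95]))
c=cv2.resize(i[120:330,230:430],None,fx=1.9,fy=1.9); _,j,_=save('scene','s4'); c2=cv2.resize(j[150:250,210:330],None,fx=3.4,fy=3.99)
cv2.imwrite('pics/w4b.png',np.hstack([c,c2[:399]]))
E
```

```text
clock: 8.3
tcp_pos: [0.4909, -0.2015, 0.2294]
orientation: [0.001, 0.58, 0.814, 0.0]
wrist_force: [-0.3, -0.7, -1.4]
finger_gap: 0.0158
clock: 9.1
tcp_pos: [0.4891, -0.2018, 0.2288]
orientation: [0.0, 0.581, 0.814, -0.0]
wrist_force: [-0.1, -0.5, -2.0]
finger_gap: 0.0149
[ 0.51377874 -0.19303837]
clock 9.1 tcp [ 0.4891 -0.2018  0.2288] yaw_ty 19.0 F [-0.07 -0.46 -2.02] gap 0.0149
shift mm [ 0.2 26.1  3. ] turn [0. 0. 0.]
lip 283 [0.20302485 0.20555358 0.20687647 0.20730714]
bar 401 0.022404859420255923 [0.02272928 0.02599053 0.02978181] [0.19256002 0.19379461]
```

View pics/w4b.png

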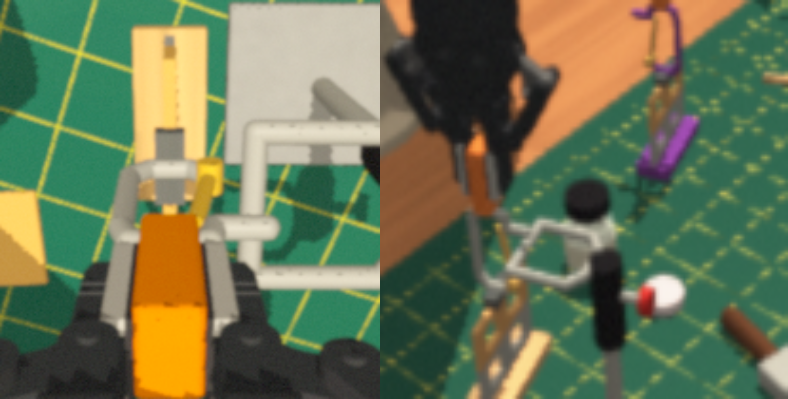

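The left view shows the lip (250,228) over the bar (column 255) with a gap of about 5 mm and the gate at (205,180). I'll lower it to a gap of about 1.5 mm and push gently.

```bash
python3 -m creep '[[0,0,0.002,0,0,0],[0,0,0.0037,0,0,0],[0,0.002,0.0037,0,0,0],[0,0.005,0.0037,0,0,0],[0,0.008,0.0037,0,0,0],[0,0.011,0.0037,0,0,0],[0,0.0135,0.0037,0,0,0],[0,0.016,0.0037,0,0,0]]'; python3 -c "
from h import *
to(.5138,-.1930,.2258,19)"; python3 -m creep '[[0,0,0,0,0,0],[0,0,0,0,0,0],[0,0.001,0,0,0,0],[0,0.002,0,0,0,0],[0,0.003,0,0,0,0],[0,0.004,0,0,0,0],[0,0.004,0,0,0,0],[0,0.004,0,0,0,0]]'; python3 -c "
from h import *
to(.5138,-.1930,.2258,19)"
```

```text
clock: 10.0
tcp_pos: [0.5037, -0.1966, 0.2249]
orientation: [-0.001, 0.581, 0.814, -0.001]
wrist_force: [-4.9, -1.2, -2.2]
finger_gap: 0.0154
clock 10.0 tcp [ 0.5037 -0.1966  0.2249] yaw_ty 19.0 F [-4.94 -1.22 -2.23] gap 0.0154
shift mm [ 0.1 10.7 -0.9] turn [-0.1 -0.  -0. ]
clock: 10.8
tcp_pos: [0.5081, -0.1952, 0.225]
orientation: [-0.0, 0.581, 0.814, -0.0]
wrist_force: [-2.5, -1.8, -2.6]
finger_gap: 0.0151
clock 10.8 tcp [ 0.5081 -0.1952  0.225 ] yaw_ty 19.01 F [-2.55 -1.83 -2.64] gap 0.0151
shift mm [ 0.2  6.2 -0.8] turn [-0.  0.  0.]
```

```bash
python3 -m creep '[[0,0.0005,0,0,0,0],[0,0.001,0,0,0,0],[0,0.0015,0,0,0,0],[0,0.002,0,0,0,0],[0,0.002,0,0,0,0],[0,0.002,0,0,0,0],[0,0.002,0,0,0,0],[0,0.002,0,0,0,0]]'; python3 - <<'E'
from h import *
to(.5138,-.1930,.2128,19)
p,i,d=save('wrist','w5'); cv2.imwrite('pics/w5b.png',cv2.resize(i[130:330,240:430],None,fx=2.5,fy=2.5,interpolation=3))
E
```

```text
clock: 11.6
tcp_pos: [0.5099, -0.1946, 0.225]
orientation: [-0.0, 0.581, 0.814, -0.0]
wrist_force: [-4.6, -1.2, -4.2]
finger_gap: 0.0157
clock 11.6 tcp [ 0.5099 -0.1946  0.225 ] yaw_ty 19.0 F [-4.57 -1.23 -4.2 ] gap 0.0157
shift mm [ 0.3  4.2 12.2] turn [-0. -0.  0.]
```

View pics/w5b.png

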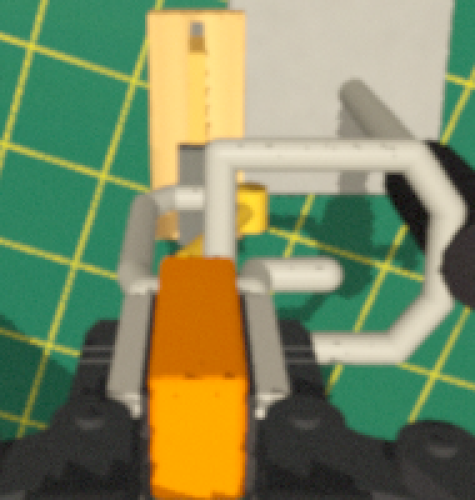

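The picture shows the bar (220,210) now between the spine and nose, the gate deflected inward (190,245), and the lip running into the D. Next I lower so the bar rises past the gate.

```bash
python3 -m creep '[[0,0,0.001,0,0,0],[0,0,0.002,0,0,0],[0,0,0.003,0,0,0],[0,0,0.004,0,0,0],[0,0.0005,0.005,0,0,0],[0,0.0005,0.006,0,0,0],[0,0.001,0.007,0,0,0],[0,0.001,0.008,0,0,0]]'; python3 -c "
from h import *
to(.5138,-.1930,.2128,19)"
```

```text
clock: 12.45
tcp_pos: [0.5111, -0.1942, 0.217]
orientation: [0.0, 0.581, 0.814, 0.0]
wrist_force: [-4.1, -0.8, -3.8]
finger_gap: 0.0154
clock 12.45 tcp [ 0.5111 -0.1942  0.217 ] yaw_ty 19.01 F [-4.09 -0.76 -3.8 ] gap 0.0154
shift mm [0.3 2.9 4.2] turn [ 0. -0.  0.]
```

```bash
python3 -m creep '[[0,0.0005,0.001,0,0,0],[0,0.001,0.002,0,0,0],[0,0.0015,0.003,0,0,0],[0,0.002,0.0035,0,0,0],[0,0.0025,0.004,0,0,0],[0,0.0025,0.004,0,0,0],[0,0.0025,0.004,0,0,0],[0,0.0025,0.004,0,0,0]]'; python3 -c "
from h import *
to(.5138,-.1930,.2128,19)"
```

```text
clock: 13.25
tcp_pos: [0.5136, -0.1935, 0.2134]
orientation: [0.0, 0.581, 0.814, 0.0]
wrist_force: [0.3, 0.3, -2.1]
finger_gap: 0.0153
clock 13.25 tcp [ 0.5136 -0.1935  0.2134] yaw_ty 19.02 F [ 0.3   0.33 -2.12] gap 0.0153
shift mm [0.4 0.3 0.6] turn [0. 0. 0.]
```

The horizontal force has vanished, so the gate has snapped past. I lower until the ring takes the weight.

```bash
python3 -m creep '[[0,0,0.0005,0,0,0],[0,0,0.001,0,0,0],[0,0,0.0015,0,0,0],[0,0,0.0015,0,0,0],[0,0,0.0015,0,0,0],[0,0,0.0015,0,0,0],[0,0,0.0015,0,0,0],[0,0,0.0015,0,0,0]]'; python3 - <<'E'
from h import *
to(.5138,-.1930,.2128,19)
p,i,d=save('wrist','w6'); _,j,_=save('scene','s6')
a=cv2.resize(i[130:330,240:430],(380,400),interpolation=3); b=cv2.resize(j[160:260,220:320],(400,400),interpolation=3)
cv2.imwrite('pics/w6b.png',np.hstack([a,b]))
E
```

```text
clock: 14.05
tcp_pos: [0.5133, -0.1935, 0.2117]
orientation: [0.0, 0.581, 0.814, -0.0]
wrist_force: [-0.6, -0.4, 0.2]
finger_gap: 0.0155
clock 14.05 tcp [ 0.5133 -0.1935  0.2117] yaw_ty 19.01 F [-0.65 -0.36  0.18] gap 0.0155
shift mm [ 0.3  0.6 -1.1] turn [0. 0. 0.]
```

View pics/w6b.png

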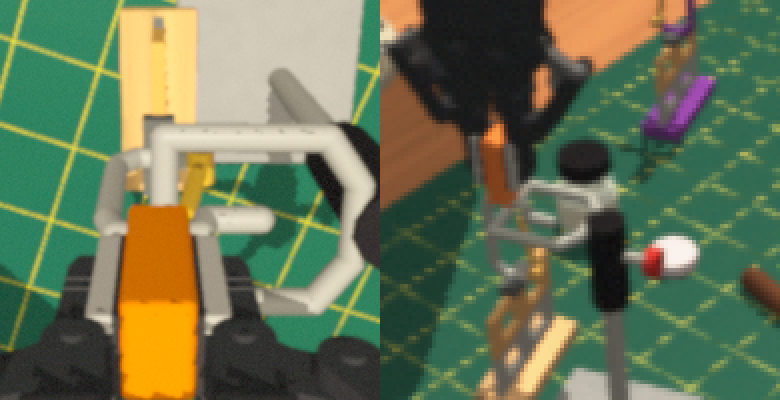

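The gate (200,185) is shut on the outer side of the bar, and the wrist carries about 0 N vertically. Releasing.

```bash
python3 -m creep '[[0,0,0,0,0,0],[0,0,0,0,0,0],[0,0,0,0,0,0],[0,0,0,0,0,0],[0,0,0,0,0,0],[0,0,0,0,0,0],[0,0,0,0,0,0],[0,0,0,0,0,0]]' 0.07; python3 -m creep '[[0,0,0,0,0,0],[0,0,0,0,0,0],[0,0,0,0,0,0],[0,0,0,0,0,0],[0,0,-0.005,0,0,0],[0,0,-0.02,0,0,0],[0,0,-0.04,0,0,0],[0,0,-0.065,0,0,0]]'; python3 -m creep '[[0,0,-0.02,0,0,0],[0,0,-0.045,0,0,0],[0,0,-0.065,0,0,0],[0,0,-0.075,0,0,0],[0,0,-0.075,0,0,0],[0,0,-0.075,0,0,0],[0,0,-0.075,0,0,0],[0,0,-0.075,0,0,0]]'; python3 - <<'E'
from h import *
p,i,d=save('wrist','w7'); _,j,_=save('scene','s7')
a=cv2.resize(i[100:400,180:480],(400,400),interpolation=3); b=cv2.resize(j[160:260,220:320],(400,400),interpolation=3)
cv2.imwrite('pics/w7b.png',np.hstack([a,b]))
E
```

```text
clock: 14.95
tcp_pos: [0.5133, -0.1934, 0.2116]
orientation: [0.0, 0.581, 0.814, -0.0]
wrist_force: [0.1, 0.1, 0.2]
finger_gap: 0.0701
clock: 15.75
tcp_pos: [0.5128, -0.1932, 0.2769]
orientation: [-0.001, 0.581, 0.814, -0.0]
wrist_force: [0.8, 0.0, -0.1]
finger_gap: 0.0699
clock: 16.55
tcp_pos: [0.5129, -0.1932, 0.3504]
orientation: [-0.001, 0.581, 0.814, -0.0]
wrist_force: [-0.7, 0.8, 0.0]
finger_gap: 0.0699
```

View pics/w7b.png

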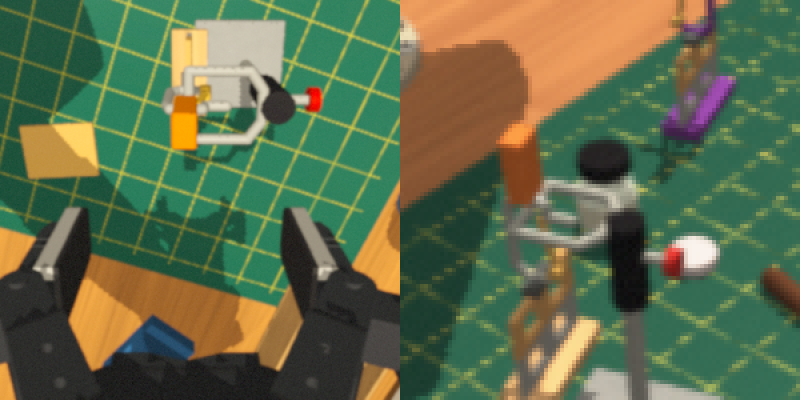

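The hanger hangs free with the gripper clear: tab at (520,165) and foot at (570,350) in the right half. I'll let it settle and check for motion numerically.

```bash
Z='[[0,0,0,0,0,0],[0,0,0,0,0,0],[0,0,0,0,0,0],[0,0,0,0,0,0],[0,0,0,0,0,0],[0,0,0,0,0,0],[0,0,0,0,0,0],[0,0,0,0,0,0]]'
cat > chk.py <<'E'
from h import *
import sys
t=sys.argv[1]; p,i,d=save('wrist',t); P=pts(p,d)
m=(P[...,2]>.2)&(P[...,2]<.27)&(abs(P[...,0]-.513)<.04)&(abs(P[...,1]+.193)<.04)
print(t,env.get_state()['clock'],m.sum(),np.median(P[m],0).round(4),P[m][:,2].max().round(4))
E
python3 chk.py c1; for k in 2 3 4 5; do python3 -m creep '[[0,0,0,0,0,0],[0,0,0,0,0,0],[0,0,0,0,0,0],[0,0,0,0,0,0],[0,0,0,0,0,0],[0,0,0,0,0,0],[0,0,0,0,0,0],[0,0,0,0,0,0]]' >/dev/null; python3 chk.py c$k; done
python3 - <<'E'
from h import *
def b(t,m):
    return load(t)[1]
_,i,_=save('scene','s8'); 
f=lambda a,c:cv2.absdiff(a,c).max(2)
df=f(load('s7')[1],i); print('scene motion max near stand',df[160:260,220:320].max(),(df[160:260,220:320]>40).sum())
o=f(load('scene0')[1],i)>60; n,l,s,c=cv2.connectedComponentsWithStats(o.astype(np.uint8))
for k in range(1,n):
    if s[k,4]>15: print(c[k].round(),s[k])
E
```

```text
c1 16.7 750 [ 0.5102 -0.1897  0.2468] 0.2492
c2 17.55 742 [ 0.5104 -0.1895  0.2468] 0.2492
c3 18.4 744 [ 0.5104 -0.1896  0.2468] 0.2494
c4 19.25 740 [ 0.5104 -0.1895  0.2467] 0.2494
c5 20.1 738 [ 0.5104 -0.1895  0.2468] 0.2498
scene motion max near stand 25 0
[224.   6.] [217   0  16  15 143]
[ 4. 16.] [ 0 10 11 12 77]
[182.  30.] [179  19   7  22  61]
[ 7. 34.] [  0  22  17  24 259]
[243.  46.] [233  41  23  11 128]
[216.  46.] [213  43   7   6  24]
[252.  64.] [250  61   4   7  19]
[33. 74.] [27 65 11 18 48]
[242. 122.] [ 206   70   66   88 2202]
[207. 102.] [193  93  25  19 275]
[194. 111.] [188 104  13  13  85]
[  7. 120.] [  0 107  19  24 298]
[ 45. 150.] [ 33 143  20  14 130]
[355. 157.] [351 151   8  12  56]
[ 48. 190.] [  19  153   63   79 2559]
[217. 178.] [207 170  17  15  62]
[235. 183.] [212 170  40  26 654]
[160. 184.] [152 175  15  16  64]
[356. 179.] [351 176  10   6  26]
[351. 187.] [348 185   7   7  21]
[250. 203.] [245 191  11  26 155]
[351. 201.] [343 192  19  18 140]
[149. 206.] [143 199  15  13 120]
[196. 206.] [182 199  25  18 215]
[259. 214.] [254 213  10   4  24]
[257. 245.] [245 222  25  42 412]
[147. 256.] [140 251  18  12  77]
[261. 267.] [254 258  14  18  64]
[ 67. 333.] [   0  262  148  138 5883]
[190. 282.] [181 271  18  19 183]
[184. 364.] [ 148  317   78   83 3282]
```

```bash
python3 -c "
from h import *
print(env.hand_in())"
```

```text
the job is handed in; nothing more can be done
None
```

The painted wall is hanging from the drying stand's D-ring with the gate shut, and I handed the job in at about 20 s of the 61 s allowed.

I took the wood-footed hanger by its orange tab and lifted it out of the tray. I set the lip a millimetre or two above the bar and pushed against about 3–5 N of gate spring. Then I lowered the hook until the bar passed the gate.

**Before letting go:** the push force fell to about 0, and the wrist picture showed the gate shut outside the bar. The vertical wrist force went from about -2.1 N to 0.2 N, so the ring had the weight.

**After letting go:** the tab's measured position moved by no more than 0.2 mm over 3.4 s, and the gripper was well clear above.

**Rest of the bench:** comparing the scene picture with the first one showed changes I put down to the arm, its shadow, and the hanger and tray. One patch differed at the spare wall. I took it to be the arm's shadow, because nothing came near that panel, but I did not check it separately.

No check failed.

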